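Fetch the jar from behind the bottles to the scale

TASK

The squat jar at the back of the plywood tray is hemmed in by three tall bottles: stand all three aside on the flat plywood board, then set the jar upright in the middle of the scale's pan, lowering it gently rather than letting it drop. Afterwards put each bottle back upright in the very place in the tray that it came from, and leave the two small dropper bottles in the tray standing where they are.

Things in the scene. Friction and masses are not known exactly. Their poses are not given: they have to be found in the camera images.
- bottle_round: White plastic round bottle, 58 mm in diameter up to 78 mm, sloping shoulder, black screw cap 36 mm in diameter from 98 to 120 mm above its underside (grip the cap, middle at 109 mm). About 0.24 kg. Stands on its base; origin at the centre of its underside, z up its axis.
- bottle_square: White plastic bottle of square section, 54 x 54 mm up to 77 mm, shoulder, black round screw cap 36 mm in diameter from 94 to 116 mm above its underside (grip the cap, middle at 105 mm). About 0.24 kg. Stands on its base; origin at the centre of its underside, z up its axis.
- bottle_metal: Bare aluminium round bottle, 56 mm in diameter up to 92 mm, domed shoulder, narrow black screw cap 29 mm in diameter from 110 to 134 mm above its underside (grip the cap, middle at 122 mm). About 0.22 kg. Stands on its base; origin at the centre of its underside, z up its axis.
- jar: Squat round jar, 54 mm in diameter, its steel screw lid (flush with the body) from 34 mm to its top at 50 mm; about 0.16 kg. It starts in the middle of the tray's back row with a tall bottle some 12 mm away on its left, its right and in front. Grip it round lid and body, fingertips some 13 mm above the tray floor. Stands on its base; origin at the centre of its underside, z up its axis.
- tray: Fixed open plywood tray, outside 164 (its x) by 232 mm (its y), walls 8 mm thick, 38 mm high, floor 6 mm up. Origin: centre of its underside; +x to its back. Six places, 68 mm apart, within about 5 mm: rows at x = 34 (back) and -34 mm, y = 68, 0, -68 mm. Jar back middle; tall bottles back left, back right and front middle, in any order; droppers in the front corners.
- board: Fixed bare plywood board, 240 mm (its x) by 220 mm (its y) and 18 mm thick, lying flat and empty beside the tray: the side area for the bottles. Origin at the centre of its underside.
- scale: Fixed grey digital bench scale, 145 mm wide, with a flat round steel pan 124 mm in diameter whose top is 45 mm above the work surface. Origin on the work surface straight below the pan's centre; the grey housing (34 mm high) with the display reaches 115 mm from it towards its own -x and 71 mm to the other side.
- dropper_slim: Slim brown pigment bottle with a black collar and a pointed nozzle, 28 mm in diameter, 99 mm high, in the front left corner of the tray (+y). Not to be moved. Stands on its base; origin at the centre of its underside, z up its axis.
- dropper_stout: Stouter, shorter yellow pigment bottle with a black collar and a pointed nozzle, 36 mm in diameter, 87 mm high, in the front right corner of the tray (-y). Not to be moved. Stands on its base; origin at the centre of its underside, z up its axis.

How it is judged (in metres and radians):
On the way, in this order (a step that is already met when the one before it is completed fails the run):
1. all three tall bottles stand upright on the flat plywood board, released, while the jar is still in its place in the tray (x of bottle_round in the frame of board between -0.115 and 0.115 m and y of bottle_round in the frame of board between -0.105 and 0.105 m and z of bottle_round in the frame of board between 0.012 and 0.026 m and angle between each of bottle_round, bottle_square, bottle_metal's own z axis and vertical below 0.12 rad and contact force between the fingers and bottle_round below 0.1 N and x of bottle_square in the frame of board between -0.115 and 0.115 m and y of bottle_square in the frame of board between -0.105 and 0.105 m and z of bottle_square in the frame of board between 0.012 and 0.026 m and contact force between the fingers and bottle_square below 0.1 N and x of bottle_metal in the frame of board between -0.115 and 0.115 m and y of bottle_metal in the frame of board between -0.105 and 0.105 m and z of bottle_metal in the frame of board between 0.012 and 0.026 m and contact force between the fingers and bottle_metal below 0.1 N and distance of jar from where it was at the start of the episode below 0.02 m), for 0.1 s.
2. the jar stands released in the middle of the scale's pan (horizontal distance between jar and scale below 0.015 m and z of jar in the frame of scale between 0.04 and 0.05 m and angle between jar's own z axis and vertical below 0.12 rad and linear speed of jar below 0.03 m/s and contact force between the fingers and jar below 0.1 N), for 0.2 s.
At the end, for the whole second after the job is handed in: The jar stands upright on the pan with its centre within 15 mm of the pan's centre; each tall bottle stands upright within 15 mm of where it stood at the start; both dropper bottles stand within 20 mm of where they stood; all released and at rest (all of step 2 and distance of each of bottle_round, bottle_square, bottle_metal from where it was at the start of the episode below 0.015 m and angle between each of bottle_round, bottle_square, bottle_metal, dropper_slim, dropper_stout's own z axis and vertical below 0.12 rad and linear speed of each of bottle_round, bottle_square, bottle_metal below 0.03 m/s and contact force between the fingers and bottle_round below 0.1 N and contact force between the fingers and bottle_square below 0.1 N and contact force between the fingers and bottle_metal below 0.1 N and distance of each of dropper_slim, dropper_stout from where it was at the start of the episode below 0.02 m); the robot touches nothing.
It fails at once if a tall bottle, the jar or a dropper bottle is tipped over (more than 45 degrees) (angle between any of bottle_round, bottle_square, bottle_metal, jar, dropper_slim, dropper_stout's own z axis and vertical above 0.785 rad).
It fails at once if the jar is pressed or banged hard onto the scale (more than 90 N) (contact force between jar and scale above 90 N).
It fails at once if the jar is dropped or banged onto the scale: it moves faster than 0.5 m/s less than 20 mm above the pan (horizontal distance between jar and scale below 0.07 m and z of jar in the frame of scale below 0.065 m and linear speed of jar above 0.5 m/s).
It fails at once if a dropper bottle is shoved or carried more than 30 mm from its place (distance of any of dropper_slim, dropper_stout from where it was at the start of the episode above 0.03 m).
It also fails if it takes over 141 s, if anything falls off the work surface, if the arm or the gripper's body presses on something with over 40 N, if the wrist force passes 120 N, or if a joint passes its speed limit or range.

ROBOT

A 7-joint arm with a two-finger parallel gripper is mounted at the origin on the work surface. World frame = base frame: x ahead of the robot, y to its left, z up, the work surface at z = 0. Lengths are in mm, angles in rad, forces in N, time in s.
With the tool pointing down it reaches from about 375 to 925 mm from the base axis. Payload 3.1 kg.
Tool frame: the origin (TCP) lies midway between the tips of the shut fingers; the grasp point (between the pads) lies 19 mm behind it; z points along the fingers, y is the line along which they close (so a half turn about z gives the same grasp; the last joint's range is limited). The gripper opens to 85 mm and grips with 20 to 120 N. Pads are 22 mm wide; open, the fingers measure 114 mm over their backs; the gripper's body (76 mm by 85 mm) begins 54 mm behind the grasp point. The pads swing forward as they close: fully open they stand 13 mm farther back than shut.
Start: joints at [1.091, 0.383, 0.044, 1.598, -0.018, 1.161, -0.05], TCP at [242.204, -603.192, 231.269] pointing down, gripper open.
Joint ranges: [-2.61, 2.61], [-0.41, 2.15], [-1.48, 1.57], [0, 2.5], [-1.57, 4.71], [0.05, 1.97], [-2.85, 2.85]. Speed limits (rad/s): [2.79, 2.79, 3.14, 3.14, 3.14, 3.14, 3.14].

INTERFACE

Orientations are given as a unit quaternion [x, y, z, w].
In Python, from plant import robot gives the robot as it stands. Calls block until the motion is done:
- robot.reach(position, orientation): joint-space move of the TCP to a pose.
- robot.line_to(position, frame=None, speed=150): straight line of the TCP; frame=None keeps the orientation; speed is the mean speed in mm/s.
- robot.move_j(angles): joint-space move.
- robot.set_gripper(opening, f_grip=None): finger opening in mm; f_grip is the grip in N (None keeps the last); returns when the fingers have stopped.
- robot.hold(seconds).
- robot.ik(position, orientation): joint angles nearest the present ones, or None.
- robot.observe(): the state.
- robot.capture(name): name is "scene" or "top" or "wrist"; returns the picture (400x640x3 uint8, red, green, blue); there is no depth.
- robot.camera_info(name): a dict with "fx", "fy", "cx", "cy" (pixels), "k1" (the pictures are not rectified: a ray, as slopes to the right and down, at radius r is drawn at 1 + k1 r^2 times it, then the intrinsics apply), "position" and "rotation" of the camera in the world; the wrist camera has in their place "tool_from_camera" (4x4, takes a point from camera to tool coordinates, whose origin is the TCP and whose axes are the flange's). Camera axes: x right, y up, looking along -z (the intrinsics and any distortion apply to the point x, -y, -z); pixel columns grow to the right and rows downward; lengths in mm; the calibration is good to about 2 mm. A picture is of the moment at which its call begins: read the wrist's pose just before it. camera_info takes no time and is no camera call.
A pose or a line that the arm cannot do raises robot.MotionError and nothing moves.
- robot.job_done(): hands the job in; it is judged then, once.
The state is a dict: "clock": time; "joints": joint angles; "dq": joint speeds; "tau": joint torques, N m; "ee_pos": TCP position; "ee_rot": TCP orientation; "wrist_force": force on the tool from outside, world axes, zero at the start; "moment": the same for the moment, N m; "gripper_width": finger opening in mm; "gripper_force": force on a finger pad.
Only numpy, scipy, OpenCV 4.12 (cv2) and the standard library are available. Lean on these libraries where they do the work, as an engineer would, in place of code of your own. Each camera call takes 0.05 s, during which the arm holds its last target. There are 200 camera calls.

## Working session

There is one attempt and no reset: what is moved stays moved. The work goes in short steps, each a Python script; the robot and the scene stay as the last script left them, time stands still between calls to the robot, and variables do not carry over. Pictures are saved under pics/ and viewed, at most 14 in all, crops included, and the job is handed in when it is done.

```bash
ls; mkdir -p pics
python3 - <<'E'
from plant import robot
import cv2
for n in ("scene","top"):
    im=robot.capture(n); cv2.imwrite(f"pics/{n}0.png",im[:,:,::-1]); print(n,robot.camera_info(n))
print(robot.camera_info("wrist")); print(robot.observe())
E
```

```text
pics
scene {'fx': 428.3784221801435, 'fy': 428.3784221801435, 'cx': 320.40034247791675, 'cy': 197.57079427416377, 'k1': 0.006884513365368928, 'position': array([ 938.13058387, -573.726006  ,  765.33289451]), 'rotation': array([0.35612839, 0.09675496, 0.26502304, 0.89082761])}
top {'fx': 435.5982484929404, 'fy': 435.5982484929404, 'cx': 318.4037093354816, 'cy': 200.36947994693975, 'k1': -0.11614338884868043, 'position': array([ 405.52797946,   -2.10485798, 1258.31814068]), 'rotation': array([-0.0448278 ,  0.0423889 ,  0.71123015, -0.70024661])}
{'fx': 278.627244947203, 'fy': 278.627244947203, 'cx': 317.23679206592544, 'cy': 196.9257618248497, 'k1': -0.028444342496458754, 'tool_from_camera': array([[ 9.16473340e-04,  9.60623480e-01,  2.77851922e-01,
         7.09407449e+01],
       [ 9.99999571e-01, -9.17947446e-04, -1.24782570e-04,
        -3.06317746e-01],
       [ 1.35184396e-04,  2.77851917e-01, -9.60623909e-01,
        -1.42234091e+02],
       [ 0.00000000e+00,  0.00000000e+00,  0.00000000e+00,
         1.00000000e+00]])}
{'clock': 0.1, 'joints': array([ 1.09117038,  0.38378252,  0.04381469,  1.59939843, -0.0179008 ,
        1.16121462, -0.04990323]), 'dq': array([ 9.58595398e-04, -1.56837689e-03, -6.43905023e-05, -3.08379261e-03,
       -2.67308234e-04, -8.94978876e-04,  5.87109846e-05]), 'tau': array([ 2.44910720e-03, -4.34724963e+01,  1.02925301e+00, -2.50453681e+01,
        1.08472112e-02,  5.47352465e-03, -2.40760713e-06]), 'ee_pos': array([ 241.89516494, -602.39585713,  230.00210647]), 'ee_rot': array([ 9.81821489e-01,  1.89802822e-01, -2.86691117e-04, -1.17085104e-03]), 'wrist_force': array([-0.46712227,  0.90604709, -0.57289923]), 'moment': array([ 0.03215013, -0.0077128 , -0.00079556]), 'gripper_force': 0.0, 'gripper_width': 85.82597641285528}
```

View pics/scene0.png

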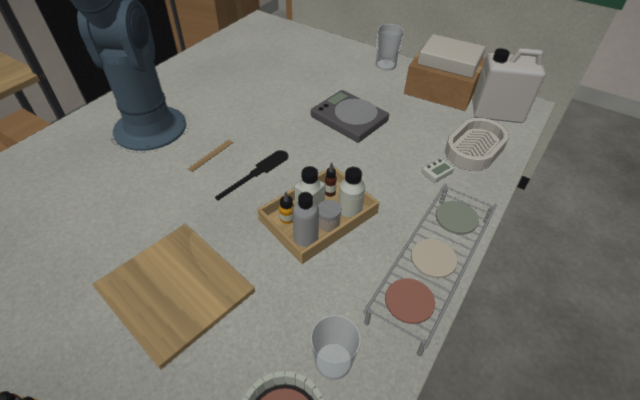

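View pics/top0.png

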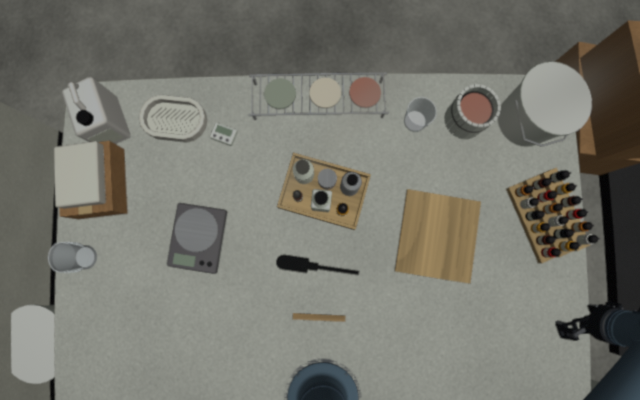

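The scene view shows the tray around (318,215), the scale around (350,115) and the board around (175,290). In the top view they are at about (323,190), (197,238) and (438,236). I'll enlarge both.

Run:
```python
import cv2
t=cv2.imread("pics/top0.png"); s=cv2.imread("pics/scene0.png")
def crop(im,x,y,w,h,k,n): cv2.imwrite(n,cv2.resize(im[y:y+h,x:x+w],None,fx=k,fy=k,interpolation=cv2.INTER_CUBIC))
crop(t,270,145,110,90,7,"pics/ttray.png")
crop(s,250,155,140,105,5.5,"pics/stray.png")
```

```text
(no output)
```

View pics/ttray.png

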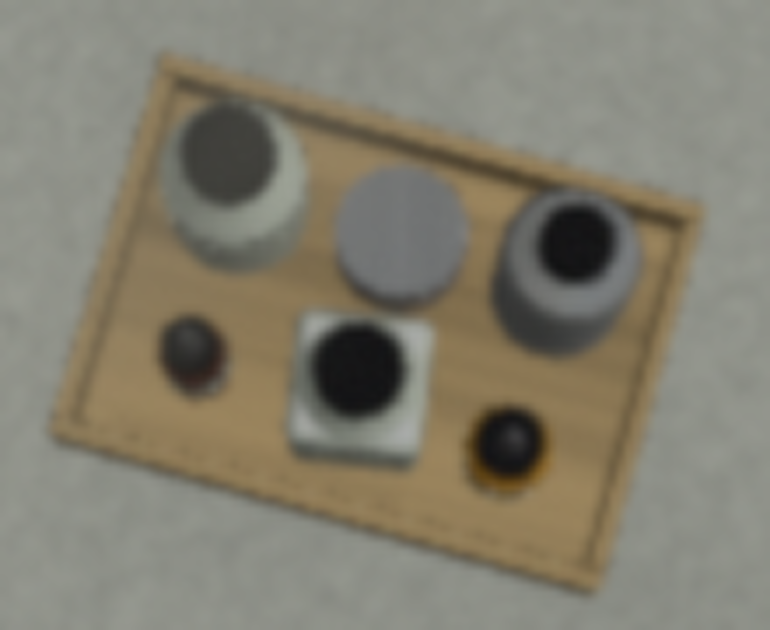

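View pics/stray.png

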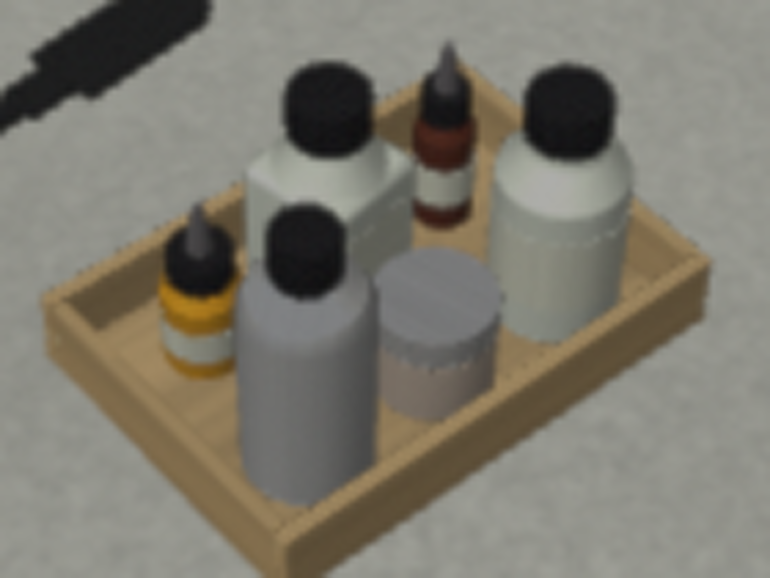

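The top crop shows round, jar and metal along the back (caps at (229,155), (402,232) and (577,243)). The square bottle is front middle at (358,370), and the droppers are at (192,345) and (508,440). The scene crop shows cap tops at (570,92), (330,92) and (305,230), and the jar lid at (438,295). I'll triangulate from these.

```bash
cat > h.py <<'E'
import numpy as np, cv2
from scipy.spatial.transform import Rotation as R
from plant import robot
def ray(n,px,ee=None):
    c=robot.camera_info(n)
    d=np.array([(px[0]-c["cx"])/c["fx"],(px[1]-c["cy"])/c["fy"]]); u=d.copy()
    for _ in range(20): u=d/(1+c["k1"]*(u@u))
    v=np.array([u[0],-u[1],-1.])
    if n=="wrist":
        T=c["tool_from_camera"]; Q=R.from_quat(ee[1])
        p=ee[0]+Q.apply(T[:3,3]); w=Q.apply(T[:3,:3]@v)
    else: p=c["position"]; w=R.from_quat(c["rotation"]).apply(v)
    return p,w/np.linalg.norm(w)
def tri(rays):
    A=0;b=0
    for p,w in rays:
        M=np.eye(3)-np.outer(w,w);A=A+M;b=b+M@p
    x=np.linalg.solve(A,b)
    return x,[round(float(np.linalg.norm((np.eye(3)-np.outer(w,w))@(x-p))),1) for p,w in rays]
def atz(r,z): p,w=r; return p+w*(z-p[2])/w[2]
def cp(u,v,k,x0,y0): return ((u+.5)/k-.5+x0,(v+.5)/k-.5+y0)
E
python3 - <<'E'
from h import *
np.set_printoptions(precision=1,suppress=True)
T=dict(round=(229,155),jar=(402,232),metal=(577,243),square=(358,370),cL=(165,58),cR=(703,210),fR=(597,590),fL=(55,435))
S=dict(round=(570,92),jar=(438,295),metal=(305,230),square=(330,92),cL=(710,263),cR=(285,540),fR=(43,300),fL=(447,60))
for k in T: print(k,*tri([ray("top",cp(*T[k],7,270,145)),ray("scene",cp(*S[k],5.5,250,155))]))
for n,p,z in (("pan",(196,230),45),("scaleFL",(169,270),34),("scaleFR",(219,273),34),("scaleBL",(179,204),34),("scaleBR",(227,209),34)): print(n,atz(ray("top",p),z))
for p in ((407,190),(480,197),(470,282),(396,273)): print(atz(ray("top",p),18))
E
```

```text
round [637.4  42.7 126.9] [1.3, 1.3]
jar [619.3 -23.2  56.7] [1.5, 1.5]
metal [599.2 -87.  139.2] [1.0, 1.0]
square [555.1  -4.8 121.2] [1.0, 1.0]
cL [696.6  71.9  36.3] [0.9, 0.9]
cR [ 629.2 -146.4   38.9] [1.0, 1.0]
fR [475.7 -99.5  35.9] [0.9, 0.9]
fL [540.1 116.4  39.1] [0.6, 0.6]
pan [477.5 346.7  45. ]
scaleFL [365.6 426.6  34. ]
scaleFR [356.7 282.8  34. ]
scaleBL [553.3 400.9  34. ]
scaleBR [536.8 261.1  34. ]
[ 585.6 -255.4   18. ]
[ 561.9 -470.2   18. ]
[ 318.  -427.8   18. ]
[ 349.  -215.3   18. ]
```

Run:
```python
import cv2,numpy as np
t=cv2.imread("pics/top0.png"); s=cv2.imread("pics/scene0.png")
def crop(im,x,y,w,h,k): return cv2.resize(im[y:y+h,x:x+w],None,fx=k,fy=k,interpolation=cv2.INTER_CUBIC)
a=crop(t,160,195,76,84,5); b=crop(s,300,80,100,66,4)
o=np.zeros((420,790,3),np.uint8); o[:,:380]=a; o[:264,390:790]=b
cv2.imwrite("pics/scale.png",o)
```

```text
(no output)
```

View pics/scale.png

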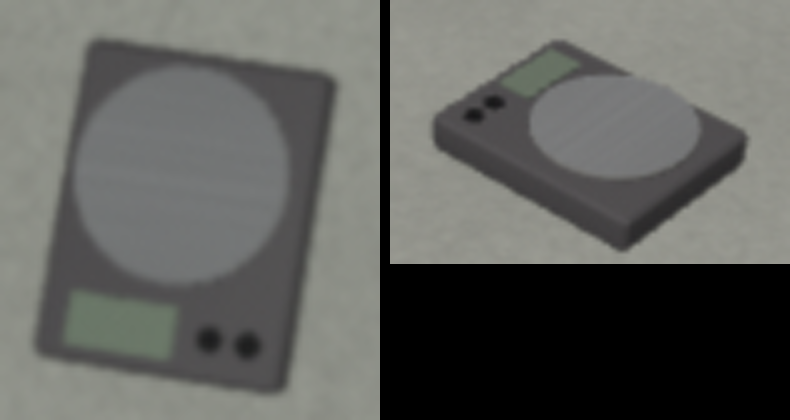

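Heights agree with the spec (cap tops at 127, 121 and 139; jar top at 57; tray rim about 38). The pan centre sits at (181,175) in the top half of that picture and (615,127) in the scene half. Next: compute the pan, check IK, and pick the first bottle.

```bash
cat >> h.py <<'E'
def q(a): a=np.radians(a)/2; return np.array([np.cos(a),np.sin(a),0,0])
B0=np.array([453.6,-342.2]); bx=np.array([.986,-.167]); by=np.array([.167,.986])
bd=lambda x,y: B0+x*bx+y*by
A=-17
# name: tray xy, height of tcp above underside, board xy, tool angle
P=dict(round=((637.5,42),88,bd(55,50),A),metal=((599,-88),101,bd(0,-55),A),square=((554.5,-4.8),84,bd(-55,50),73))
Z=255
def st(m):
    o=robot.observe(); print(m,"t%.1f"%o["clock"],o["ee_pos"].round(1),"F",o["wrist_force"].round(1),"w%.1f f%.1f"%(o["gripper_width"],o["gripper_force"]),flush=True); return o
def go(xy,z,v=150): robot.line_to([xy[0],xy[1],z],speed=v)
def pick(xy,z,w,f,zt=Z):
    go(xy,z+40,250); go(xy,z,100); st(" at")
    robot.set_gripper(w-12,f_grip=f); o=st(" grip"); go(xy,zt,200); st(" up"); return o
def place(xy,z,w,zt=Z,off=5):
    go(xy,z+25,250); go(xy,z+off,60); robot.hold(.2); f0=robot.observe()["wrist_force"][2]
    zz=z+off
    while zz>z-3:
        zz-=1; go(xy,zz,25); o=robot.observe()
        if o["wrist_force"][2]-f0>2.5: break
    st(" down cmd%.0f f0 %.1f"%(zz-z,f0)); robot.set_gripper(w); robot.hold(.1); go(xy,zt,200); st(" off")
E
python3 - <<'E'
from h import *
np.set_printoptions(precision=2,suppress=True)
print(tri([ray("top",cp(181.5,175.5,5,160,195)),ray("scene",cp(225,127,4,300,80))]))
for n,(t,h,b,a) in P.items():
    for xy,z in ((t,6+h),(t,Z),(b,18+h),(b,Z)): print(n,a,robot.ik([*xy,z],q(a)))
print("j",robot.ik([619,-23.5,16],q(A)),robot.ik([478,347,60],q(A)))
t,h,b,a=P["metal"]
robot.reach([*t,Z],q(a)); robot.set_gripper(58); st("over")
o=robot.observe(); cv2.imwrite("pics/w1.png",robot.capture("wrist")[:,:,::-1]); np.save("w1.npy",np.r_[o["ee_pos"],o["ee_rot"]])
E
```

```text
(array([479.12, 348.43,  41.41]), [0.7, 0.7])
round -17 [ 0.16  0.54 -0.38  1.71  0.24  0.94 -2.18]
round -17 [ 0.24  0.39 -0.48  1.58  0.18  1.22 -2.14]
round -17 [ 0.5   0.43 -0.05  1.82  0.03  0.89 -1.43]
round -17 [ 0.53  0.27 -0.08  1.7   0.02  1.18 -1.43]
metal -17 [ 0.27  0.45 -0.23  1.8   0.13  0.91 -1.89]
metal -17 [ 0.33  0.3  -0.3   1.67  0.09  1.19 -1.86]
metal -17 [ 0.64  0.4   0.02  1.83 -0.01  0.91 -1.2 ]
metal -17 [ 0.65  0.26  0.01  1.71 -0.    1.17 -1.21]
square 73 [ 0.38  0.43 -0.53  1.92  0.28  0.86 -0.59]
square 73 [ 0.43  0.23 -0.56  1.78  0.13  1.17 -0.47]
square 73 [ 0.78  0.28 -0.29  2.06  0.11  0.82  0.14]
square 73 [ 0.79  0.08 -0.28  1.92  0.03  1.14  0.21]
j [ 0.16  0.6  -0.23  1.79  0.19  0.77 -2.04] [-1.09  0.52  0.48  1.88 -0.32  0.81 -2.3 ]
over t2.7 [599.  -88.3 255. ] F [0.6 0.4 0.6] w57.7 f0.0
```

View pics/w1.png

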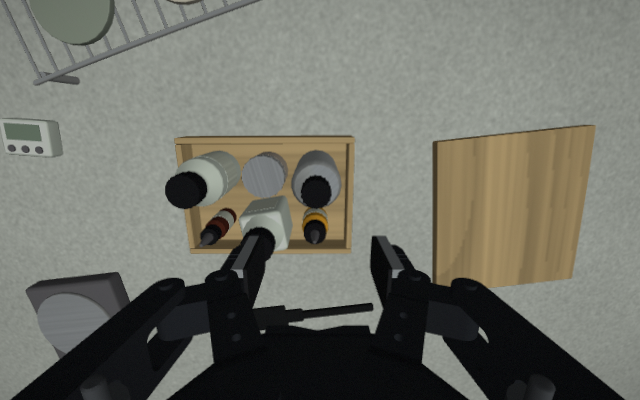

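The wrist view shows the tray square to the image. The metal cap at (316,191) is centred between the fingers, whose midline is about column 316. Proceeding with the three bottles.

Run:
```python
from h import *
w=np.load("w1.npy"); print(atz(ray("wrist",(316,191),(w[:3],w[3:])),140), atz(ray("wrist",(186,190),(w[:3],w[3:])),126))
t,h,b,a=P["metal"]
pick(t,6+h,29,50); 
go(b,Z,250); place(b,18+h,58)
```

```text
[601.49349163 -87.32218627 140.        ] [637.40074419  39.46554334 126.        ]
 at t3.9 [599.4 -88.  107.5] F [-0.  -0.1  0. ] w57.9 f0.0
 grip t4.3 [602.3 -87.5 112. ] F [-2.8  0.8 12.7] w27.7 f62.6
 up t5.2 [597.5 -88.1 253. ] F [ 0.4  1.  -3. ] w27.7 f61.9
 down cmd4 f0 -2.0 t8.2 [ 444.9 -396.8  124.2] F [-1.2  0.8  4.7] w27.7 f63.4
 off t9.6 [ 443.6 -395.8  253.6] F [ 0.1 -0.7 -0.8] w58.0 f0.0
```

The metal fingertips pressed on the shoulder while closing (12.7 N, tool pushed up 5 mm), so I'll raise the grasps by about 5 mm for the rest.

```bash
sed -i 's/42),88,/41.5),93,/; s/-88),101,/-88),106,/; s/-4.8),84,/-4.8),89,/; s/off=5/off=7/' h.py
python3 - <<'E'
from h import *
t,h,b,a=P["round"]
go(t,Z,250); pick(t,6+h,36,50); go(b,Z,250); place(b,18+h,58)
t,h,b,a=P["square"]
robot.reach([*t,Z],q(a)); pick(t,6+h,36,50); go(b,Z,250); place(b,18+h,58)
for n in ("scene","top"): cv2.imwrite(f"pics/{n}1.png",robot.capture(n)[:,:,::-1])
E
```

```text
at t12.8 [637.6  41.6  99. ] F [-0.2 -0.3  0.2] w57.8 f0.0
 grip t13.1 [638.6  42.  100.2] F [0.7 0.7 1.9] w34.3 f50.0
 up t14.1 [636.1  41.1 252.9] F [-0.1  1.  -2.2] w34.4 f49.9
 down cmd0 f0 -2.4 t18.7 [ 516.9 -302.3  112.1] F [-1.1  0.7  5.6] w34.3 f50.6
 off t20.0 [ 515.3 -301.6  253.6] F [-0.9 -1.  -1.3] w58.1 f0.0
 at t22.3 [554.9  -4.7  95.4] F [ 0.9 -0.6 -0.1] w58.1 f0.0
 grip t22.7 [555.2  -4.6  96.1] F [-0.9 -0.1  4.9] w34.4 f49.7
 up t23.6 [553.1  -5.1 253.1] F [-0.6  0.3 -2.6] w33.9 f50.0
 down cmd0 f0 -2.0 t28.1 [ 408.  -284.   108.1] F [-1.7  2.5  5.4] w34.5 f50.7
 off t29.4 [ 406.8 -283.2  253.7] F [ 0.8  0.6 -0.4] w58.1 f0.0
```

View pics/scene1.png

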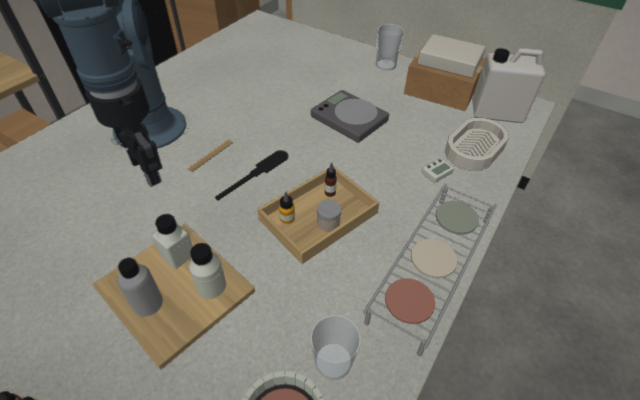

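All three bottles stand upright on the board (about (140,290), (173,243) and (207,273)), and the jar is untouched at (329,214). Now the jar.

Run:
```python
from h import *
J=(619,-23.5); S=(478.5,348)
robot.reach([*J,200],q(A)); robot.set_gripper(84)
o=pick(J,16,54,40,zt=180)
go(S,180,250); place(S,55,80,zt=200)
o=robot.observe()
for n in ("scene","top","wrist"): cv2.imwrite(f"pics/{n}2.png",robot.capture(n)[:,:,::-1])
np.save("w2.npy",np.r_[o["ee_pos"],o["ee_rot"]])
t=cv2.imread("pics/top2.png"); s=cv2.imread("pics/scene2.png")
f=lambda im,x,y,w,h,k: cv2.resize(im[y:y+h,x:x+w],None,fx=k,fy=k,interpolation=cv2.INTER_CUBIC)
c=np.zeros((420,790,3),np.uint8); c[:,:380]=f(t,160,195,76,84,5); c[:264,390:]=f(s,300,80,100,66,4); cv2.imwrite("pics/scale2.png",c)
```

```text
at t33.1 [618.8 -23.5  15.7] F [-0.7 -0.1 -0.1] w83.9 f0.0
 grip t33.5 [620.  -23.5  17. ] F [ 0.2 -0.   3.4] w53.0 f42.1
 up t34.5 [617.5 -23.7 178.2] F [-1.  -0.  -1.9] w53.0 f42.1
 down cmd0 f0 -1.4 t39.1 [478.6 348.2  56. ] F [-1.5 -1.4  5.2] w53.2 f42.6
 off t40.5 [477.7 347.2 198.7] F [-0.2  0.3 -0.9] w79.9 f0.0
```

View pics/scale2.png

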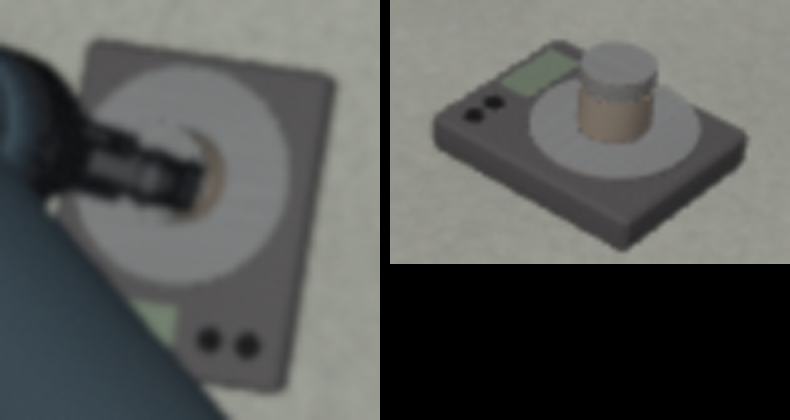

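The jar stands upright on the pan, with its base centred at about (615,121) in the scene half against the pan centre at (615,127), so within a few mm. Returning the bottles.

Run:
```python
from h import *
print("jar", atz(ray("scene",cp(228.5,67.5,4,300,80)),95), "pan",atz(ray("scene",cp(225,127,4,300,80)),45))
for i,n in enumerate(("metal","round","square")):
    t,h,b,a=P[n]
    if i!=1: robot.reach([*b,Z],q(a)); robot.set_gripper(58)
    else: go(b,Z,250)
    pick(b,18+h,36 if i else 29,50); go(t,Z,250); place(t,6+h,58)
robot.reach([400,-350,300],q(A))
for n in ("scene","top"): cv2.imwrite(f"pics/{n}3.png",robot.capture(n)[:,:,::-1])
t=cv2.imread("pics/top3.png"); s=cv2.imread("pics/scene3.png")
f=lambda im,x,y,w,h,k: cv2.resize(im[y:y+h,x:x+w],None,fx=k,fy=k,interpolation=cv2.INTER_CUBIC)
cv2.imwrite("pics/ttray3.png",f(t,270,145,110,90,7))
c=np.zeros((420,780,3),np.uint8); c[:,:380]=f(t,160,195,76,84,5); c[:399,390:]=f(s,250,155,130,133,3);cv2.imwrite("pics/m3.png",c)
```

```text
jar [481.02413585 343.00109074  95.        ] pan [481.8518813  344.41359625  45.        ]
 at t44.7 [ 444.9 -396.8  124.6] F [-0.3 -0.9 -0.6] w58.2 f0.0
 grip t45.1 [ 445.3 -397.3  125.3] F [ 1.  -0.8  3.7] w27.6 f49.6
 up t45.9 [ 443.2 -395.4  252.9] F [ 0.  -0.6 -3.8] w27.5 f49.3
 down cmd0 f0 -2.4 t50.5 [599.7 -88.1 113.3] F [-2.5 -0.8  4.9] w27.5 f50.2
 off t51.8 [598.  -87.9 253.5] F [-0.5 -0.  -0.6] w58.1 f0.0
 at t54.0 [ 516.6 -302.3  111.5] F [-0.4 -0.2  0.3] w58.2 f0.0
 grip t54.3 [ 517.3 -302.3  112.3] F [-0.2  1.6  3.9] w34.5 f49.7
 up t55.2 [ 514.8 -301.5  253. ] F [-0.9 -0.6 -2.4] w34.5 f49.9
 down cmd1 f0 -2.1 t59.6 [637.8  41.5 100.4] F [ 0.3 -0.4  1.3] w34.5 f50.1
 off t61.0 [636.5  41.3 253.5] F [-0.3  0.4 -0.7] w57.6 f0.0
 at t64.3 [ 408.4 -284.1  107.8] F [-0.   0.  -0.6] w58.1 f0.0
 grip t64.7 [ 408.2 -284.2  108.2] F [-2.8  0.7  5.8] w34.8 f49.5
 up t65.6 [ 406.6 -283.   253.3] F [-0.5  0.1 -2.6] w34.9 f50.0
 down cmd0 f0 -1.3 t70.1 [554.9  -4.7  96.3] F [-3.4  1.   5.9] w34.7 f50.7
 off t71.5 [553.5  -4.9 253.7] F [-0.9 -0.7  0.2] w57.9 f0.0
```

View pics/ttray3.png

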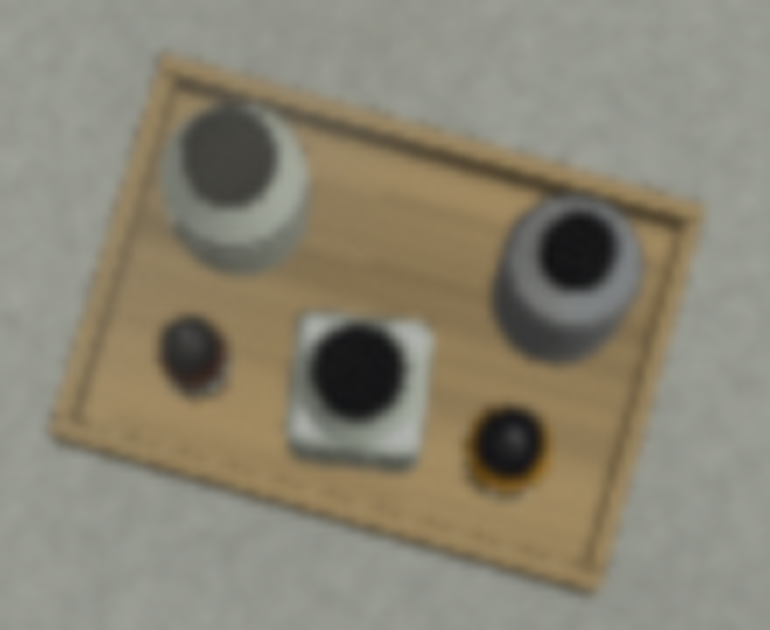

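View pics/m3.png

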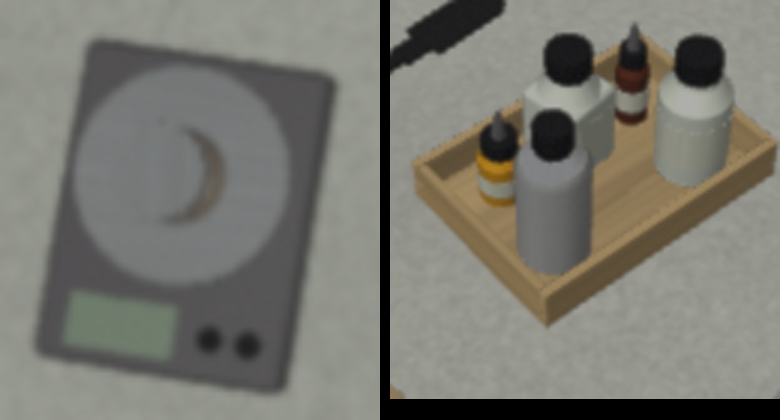

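The bottle caps are within about 1 px of their starting pixels: metal (578,250), round (230,157), square (358,371). The droppers are unmoved, and in one view the jar is within 2 mm of the pan centre. Handing in.

```bash
python3 -c "
from plant import robot
print(robot.job_done())"
```

```text
the job is handed in; nothing more can be done
None
```

The job is handed in at about 73 s of the 141 s allowed; the hand-in returned no verdict, but the last pictures show the jar upright within about 2 mm of the pan's centre, all three bottles back within about 3 mm of their places, and both droppers unmoved.

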